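Tip the bread case's door out of its dock and hang it

TASK

The bread case's lift-off door lies flush in its green dock: press its free end down so that the end with the tab tips up, and take it out by the tab. Hang it on the case by lowering both hinge sockets onto the two upright pins together, keeping hold until it is fully down, and leave it shut across the front of the case. Do not disturb the other things on the counter.

Things in the scene. Friction and masses are not known exactly. Their poses are not given: they have to be found in the camera images.
- door_mid (a point): Middle of the lift-off door's panel: pale wood, 120 mm tall when hung (door x), 110 mm wide (y) and 10 mm thick (z), the door in all about 0.25 kg (0.19 to 0.35). Door axes: x from the tab end to the bottom edge, y towards the hinge edge, z towards the inner face, which is up while it lies in the dock and faces the case when shut (hung: x straight down, z along the case's x).
- door_tab (a point): Centre of the door's dark wooden tab, where it is grasped: 41 mm long (x), 40 mm wide (y), 10 mm thick (z), in the middle of the panel's top edge and in its plane, 80.5 mm from door_mid towards -x. Axes as door_mid.
- socket_low (a point): Lower mouth of the door's lower hinge socket, on its axis (along the door's x). A socket is a steel tube, hole 12 mm, outer diameter 20 mm, 24 mm long, running from this mouth towards the tab end. This point lies 125.5 mm along x, 65 mm along y and -5 mm along z from door_tab. Axes as door_mid.
- socket_high (a point): Lower mouth of the door's upper hinge socket, the same tube, 75 mm nearer the tab end (50.5 mm along x from door_tab). Axes as door_mid.
- dock: Green storage block, fixed, x from -135 to 72 mm, y from -75 to 98 mm, top 70 mm above the table; origin on the table under the pivot of its tip-up bed, z up. The door lies in its recess, flush with the top, 3 to 5 mm gaps beside it (11 mm at the free end), on a dark steel bed that pivots like a seesaw; the tab lies at the -x end, overhanging the bed.
- press_spot (a point): Where to push down: fixed point at the height of the door's top face (70 mm above the table), 36 mm from the pivot towards the dock's +x, mid-width on the door's free end opposite the tab. Pushing down about 40 mm here (about 6 to 12 N) tips the bed fully. The recess is hollow below; its end wall stands 21 mm farther along +x.
- bed_pivot (a point): Middle of the bed's pivot line (along the dock's y), 50 mm above the table. The door's underside lies 10 mm and its top face 20 mm off the pivot line; the tab's centre lies 94.5 mm from it along the door. Axes as the dock's.
- bed (a joint): Tilt of the tip-up bed, 0 = level and flush, 1.2 rad = tab end fully up. Its stiff hinge (0.15 N m of friction) holds it where it is left, with the door on it; a lip at the low end keeps the door from sliding off. The tilted door can be lifted straight up out of it.
- case: Bread case, fixed, wood and glass, 160 mm wide, 150 mm deep (x from 0 to 150 mm), 138 mm tall; origin on the table under the middle of its open front, which looks to its -x; y towards the hinge side, z up.
- pin_low (a point): Foot of the lower upright brass hinge pin on the case (45 mm above the table), where the lower socket's mouth rests when the door is fully down. A pin is 7 mm thick and 20 mm high with a tapered tip, on a bracket 18 mm wide and 8 mm thick that reaches 23 mm out of the case's front. Axes as the case's.
- pin_high (a point): Foot of the upper hinge pin, straight above the lower (120 mm above the table); same bracket and pin. The lower socket cannot pass down through the upper bracket: bring the door in from the front with the socket mouths 22 to 40 mm above the feet of the pins, then lower.
- shut_spot (a point): Fixed point above the case's front edge where the tab's centre is when the door is hung and shut (170.5 mm above the table; the whole tab then stands above the case's top). Axes as the case's.
- jam_jar: Bystander, to be left alone: amber jar with a red lid, between dock and case, 68 mm across and 145 mm tall; origin at the centre of its underside.
- shaker: Bystander, to be left alone: white shaker with a steel top, just beyond the dock's +x end, 54 mm across and 110 mm tall; origin at the centre of its underside.
- mug: Bystander, to be left alone: blue mug (handle besides) in front of the case, 80 mm across and 85 mm tall; origin at the centre of its underside.
- case_loaf: Bystander, to be left alone: small brown loaf 110 mm long and 56 mm thick inside the case; origin under its middle.
- oil_bottle: Bystander, to be left alone: green bottle, out to the left, 64 mm across and 200 mm tall; origin at the centre of its underside.
- board_bun: Bystander, to be left alone: golden roll 160 mm long and 72 mm thick on a dark cutting board 18 mm thick, out to the right; origin under its middle.
- spice_tin: Bystander, to be left alone: yellow tin towards the back, before the bread basket, 60 mm across and 100 mm tall; origin at the centre of its underside.

How it is judged:
On the way, in this order (a step that is already met when the one before it is completed fails the run):
1. the bed is tipped, the tab end of the door raised (value of joint bed above 0.55 rad), for 0.2 s.
2. the door is held clear above the dock (height (world z) of socket_low above 0.09 m and height (world z) of door_tab above 0.18 m and contact force between the fingers and door above 1 N), for 0.1 s.
3. both sockets are fully down on their pins while the door is still held (distance between socket_low and pin_low below 0.006 m and distance between socket_high and pin_high below 0.006 m and contact force between the fingers and door above 1 N), for 0.1 s.
At the end, for the whole second after the job is handed in: Both socket mouths within 6 mm of the feet of their pins, the tab's centre within 20 mm of its shut place, the door at rest and released (distance between socket_low and pin_low below 0.006 m and distance between socket_high and pin_high below 0.006 m and distance between door_tab and shut_spot below 0.02 m and linear speed of door below 0.02 m/s); the robot touches nothing.
It fails at once if another thing on the counter is moved by more than 25 mm (distance of any of jam_jar, shaker, mug, case_loaf, oil_bottle, board_bun, spice_tin from where it was at the start of the episode above 0.025 m).
It also fails if it takes over 64 s, if anything falls off the work surface, if the arm or the gripper's body presses on something with over 40 N, if the wrist force passes 120 N, or if a joint passes its speed limit or range.

ROBOT

A 6-joint arm with a two-finger parallel gripper is mounted at the origin on the work surface. World frame = base frame: x ahead of the robot, y to its left, z up, the work surface at z = 0. Lengths are in m, angles in rad, forces in N, time in s.
With the tool pointing down it reaches from about 0.35 to 0.975 m from the base axis. Payload 4.9 kg.
Tool frame: the origin (TCP) lies at the very end of the fingers, on their centre line; the grasp point (between the pads) lies 19 mm behind it; z points along the fingers, y is the line along which they close (so a half turn about z gives the same grasp; the last joint's range is limited). The gripper opens to 85 mm and grips with 20 to 120 N. Pads are 22 mm wide; open, the fingers measure 114 mm over their backs; the gripper's body (76 mm by 85 mm) begins 54 mm behind the grasp point. The pads swing forward as they close: fully open they stand 13 mm farther back than shut.
Start: joints at [-1.399, 0.053, 1.613, -0, 1.476, -0.119], TCP at [0.179, -0.599, 0.231] pointing down, gripper open.
Joint ranges: [-3.01, 3.01], [-1.01, 2.22], [0.06, 2.58], [-1.02, 4.17], [0.09, 2.62], [-3.14, 3.14]. Speed limits (rad/s): [2.57, 2.57, 3.14, 3.14, 3.14, 3.14].

INTERFACE

Orientations are given as a rotation vector (axis times angle).
In Python, from station import get_obs, get_image, finish_job gives the robot as it stands. The module is installed in compiled form; this text tells all that it offers.
- The arm moves only by the tool carry_out, never from a script. Its argument "rows" is a list of rows, each a list of 7 numbers: the turn, a rotation vector about the tool's x, y, z as a fraction of full scale, then the shift along the tool's x, y, z as a fraction of full scale, then the closure, from -1 (fully open) to 1 (shut). A call has 1 to 5 rows; each row is the pose to reach, as a shift and turn from the pose commanded when the call began, along the tool's axes at that moment, turning the shorter way round; what a row does not reach only later rows make up. Full scale, the value 1, is 300 mm for a shift and pi rad for a turn. A row lasts 1/10 s, in which the tool goes at most 50 mm and 8.59 degrees, less where a joint would pass 70% of its speed; a pose out of reach is approached as far as the arm can. A call with a number of a shift or a turn outside -1 to 1 is refused whole. A call with a gripper value outside its range is refused whole. The fingers move at their own pace and stop on an object; "force" is the grip in N (left out, the last holds). Time passes only in rows, so rows that repeat a pose let the fingers close. It gives the time, the measured TCP pose, the force, the opening and the grip force at its end, in the units of the state.
- get_obs(): the state, without advancing time (a new reading comes with each control period).
- get_image(name): name is "scene" or "top" or "wrist"; returns a dict with "img" (420x560x3 uint8, blue, green, red), "mtx" (3x3 intrinsics, pixels), "R" (3x3) and "t" (3): a world point X has camera coordinates R X + t. Camera axes: x right, y down, z forward; pixel columns grow to the right and rows downward; lengths in m; the calibration is good to about 2 mm. A picture is of the moment at which its call begins. There is no depth.
- finish_job(): hands the job in; it is judged then, once.
The state is a dict: "t": time; "q": joint angles; "dq": joint speeds; "effort": joint torques, N m; "tool_pos": TCP position; "tool_rot": TCP orientation; "contact_force": force on the tool from outside, world axes, zero at the start; "wrist_torque": the same for the moment, N m; "opening": finger opening in m; "grip_force": force on a finger pad.
Only numpy, scipy, OpenCV 4.12 (cv2) and the standard library are available. Lean on these libraries where they do the work, as an engineer would, in place of code of your own. Each camera call takes 0.05 s, during which the arm holds its last target. There are 200 camera calls.

## Working session

There is one attempt and no reset: what is moved stays moved. The work goes in short steps, Python scripts to look and compute and a tool call to move; the robot and the scene stay as the last step left them, time stands still between calls to the robot, and variables do not carry over. Pictures are saved under pics/ and viewed, at most 10 in all, crops included, and the job is handed in when it is done.

Besides the shell and the picture viewer there is one more tool, called after "Emit:" as name(argument=value, ...), one argument or row to a line, values as JSON. carry_out: Moves the arm, as the interface text tells. Shift numbers are shares of 300 mm and turn numbers shares of pi rad, none past 1 either way. Its arguments: {"type":"object","properties":{"rows":{"type":"array"},"force":{"type":"number"}},"required":["rows"]}

```bash
mkdir -p pics; python3 - <<'E'
from station import *
import cv2,pickle
o=get_obs();print(o)
for n in("scene","top"):
    d=get_image(n);cv2.imwrite(f"pics/{n}0.png",d["img"]);pickle.dump(d,open(n+"0.pkl","wb"));print(n,d["mtx"].tolist(),(-d["R"].T@d["t"]).round(3), d["R"].round(3).tolist())
E
```

```text
{'t': 0.0, 'q': array([-1.39902095e+00,  5.33864082e-02,  1.61425499e+00,  2.25535805e-05,
        1.47599309e+00, -1.18984382e-01]), 'dq': array([-0.00061394, -0.00115226,  0.00082513,  0.00057418, -0.00176216,
        0.00053929]), 'effort': array([ 3.01898886e-03, -3.93681550e+01, -3.70175028e+01, -1.55943695e-05,
        7.03983824e-03,  4.92098096e-06]), 'tool_pos': array([ 0.17908697, -0.59816256,  0.23006799]), 'tool_rot': array([-3.10643213e+00, -4.54818088e-01,  4.93643706e-05]), 'contact_force': array([ 0.15215534, -0.44260982, -0.04344672]), 'wrist_torque': array([0.0455947 , 0.00104452, 0.00314566]), 'grip_force': 0.0, 'opening': 0.08507881837298485}
scene [[451.9743299728779, 0.0, 282.1326560750268], [0.0, 451.9743299728779, 214.47498661956595], [0.0, 0.0, 1.0]] [ 1.605 -0.234  1.052] [[0.202, 0.979, 0.003], [0.646, -0.131, -0.752], [-0.736, 0.154, -0.659]]
top [[423.0819267251949, 0.0, 273.6153406546967], [0.0, 423.0819267251949, 214.6865153942555], [0.0, 0.0, 1.0]] [0.333 0.008 1.391] [[-0.009, -1.0, -0.001], [-0.981, 0.009, -0.195], [0.195, -0.001, -0.981]]
```

View pics/scene0.png

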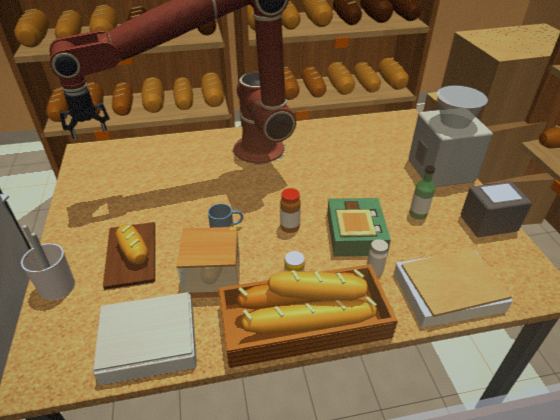

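View pics/top0.png

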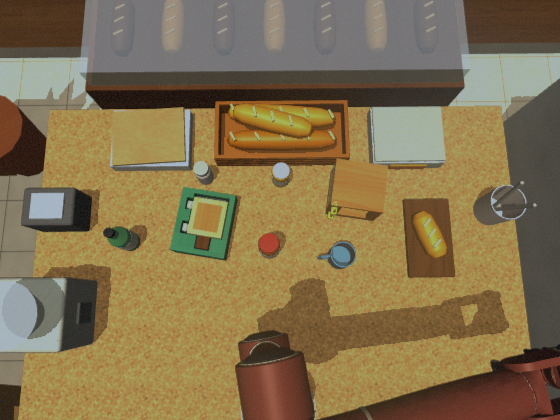

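```bash
cat > h.py <<'E'
import numpy as np,cv2,pickle
from station import *
def onplane(d,uv,z):
    r=d["R"].T@np.linalg.inv(d["mtx"])@np.array([uv[0],uv[1],1.]); c=-d["R"].T@d["t"]
    return c+r*(z-c[2])/r[2]
def proj(d,X):
    p=d["mtx"]@(d["R"]@np.asarray(X)+d["t"]);return p[:2]/p[2]
def tri(ds,uvs):
    A=[];b=[]
    for d,uv in zip(ds,uvs):
        r=d["R"].T@np.linalg.inv(d["mtx"])@np.array([uv[0],uv[1],1.]);r/=np.linalg.norm(r);P=np.eye(3)-np.outer(r,r)
        A.append(P);b.append(P@(-d["R"].T@d["t"]))
    x=np.linalg.solve(sum(A),sum(b));return x
E
python3 - <<'E'
from h import *
T=pickle.load(open("top0.pkl","rb"));S=pickle.load(open("scene0.pkl","rb"))
a=cv2.resize(T["img"][175:270,160:255],(570,570),interpolation=cv2.INTER_CUBIC)
b=cv2.resize(T["img"][150:230,320:400],None,fx=2.8,fy=2.8,interpolation=cv2.INTER_CUBIC)
c=cv2.resize(S["img"][185:265,310:400],None,fx=2.5,fy=2.5,interpolation=cv2.INTER_CUBIC)
im=np.zeros((600,800,3),np.uint8);im[:570,:570]=a;im[:224,572:796]=b;im[230:430,572:797]=c
cv2.imwrite("pics/c1.png",im)
h=cv2.cvtColor(T["img"],cv2.COLOR_BGR2HSV)
m=cv2.inRange(h,(60,100,40),(90,255,255));m[:,:165]=0;m[:,250:]=0
cs=max(cv2.findContours(m,0,1)[0],key=cv2.contourArea)
r=cv2.minAreaRect(cs);q=cv2.approxPolyDP(cs,4,True)[:,0];print(r,q.tolist())
for p in q: print(p,onplane(T,p,.07).round(4))
E
```

```text
((202.50660705566406, 222.9037322998047), (53.814414978027344, 65.68806457519531), 11.040940284729004) [[184, 188], [170, 249], [223, 257], [235, 196]]
[184 188] [0.6861 0.2941 0.07  ]
[170 249] [0.4891 0.3316 0.07  ]
[223 257] [0.4625 0.1652 0.07  ]
[235 196] [0.658  0.1295 0.07  ]
```

View pics/c1.png

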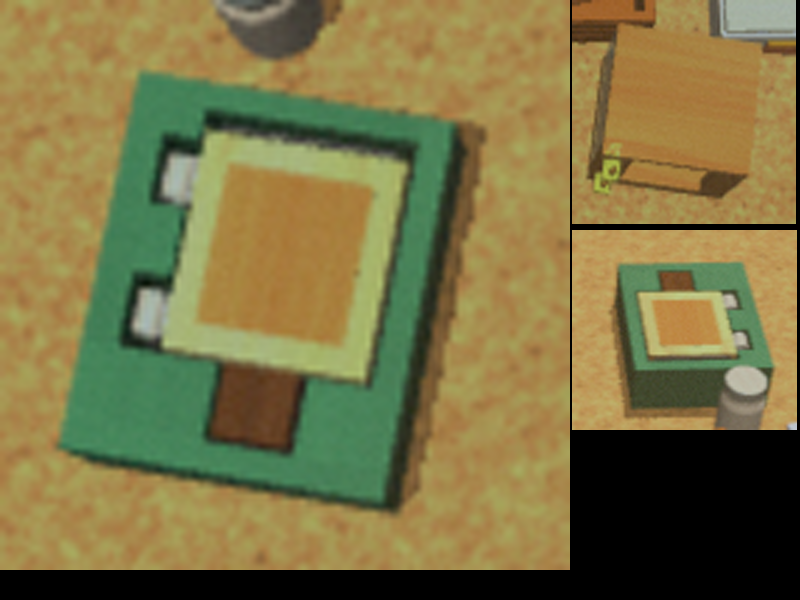

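```bash
cat >> h.py <<'E'
def fit(loc,W):
    loc=np.array(loc,float);W=np.array(W,float)[:,:2];lc=loc.mean(0);wc=W.mean(0)
    U,s,V=np.linalg.svd((loc-lc).T@(W-wc));R=(U@V).T
    if np.linalg.det(R)<0: print("REFL")
    t=wc-R@lc;res=np.linalg.norm(loc@R.T+t-W,axis=1);return R,t,res
E
python3 - <<'E'
from h import *
T=pickle.load(open("top0.pkl","rb"));S=pickle.load(open("scene0.pkl","rb"))
A=lambda p:((p[0]+.5)/6-.5+160,(p[1]+.5)/6-.5+175)
B=lambda p:((p[0]-572+.5)/2.8-.5+320,(p[1]+.5)/2.8-.5+150)
W=[onplane(T,A(p),.07) for p in[(138,72),(458,122),(389,506),(62,450)]]
R,t,r=fit([(.072,.098),(.072,-.075),(-.135,-.075),(-.135,.098)],W);print("dock",R.tolist(),t,np.arctan2(R[1,0],R[0,0]),r)
for p in[(207,130),(412,160),(367,383),(165,348)]: print("panel in dock",R.T@(onplane(T,A(p),.07)[:2]-t))
for p in[(218,364),(302,378),(292,452),(207,438)]: print("tab in dock",R.T@(onplane(T,A(p),.07)[:2]-t))
W=[onplane(T,B(p),.138) for p in[(617,25),(760,45),(748,172),(605,152)]]
R,t,r=fit([(.15,.08),(.15,-.08),(0,-.08),(0,.08)],W);print("case",t,np.arctan2(R[1,0],R[0,0]),r)
for p in W: print(p)
# brass mask
h=cv2.cvtColor(T["img"],cv2.COLOR_BGR2HSV)
m=cv2.inRange(h,(22,120,100),(35,255,255))
ys,xs=np.where(m[195:225,322:350]);print(list(zip(xs+322,ys+195)))
print([onplane(T,B(p),z)[:2]@R-t@R for p,z in[((600,183),.045),((611,168),.12)]])
# bystander heights
for n,p,z in[("jar",(269,243),.145),("shaker",(202,169),.11),("mug",(343,252),.085)]: print(n,onplane(T,p,z))
E
```

```text
dock [[0.9860846618645638, 0.16624391608551783], [-0.16624391608551786, 0.9860846618645637]] [0.60316615 0.21288955] -0.1670193473986013 [0.00132772 0.00044802 0.00130801 0.00090253]
panel in dock [0.04648535 0.05646792]
panel in dock [ 0.04751386 -0.05482942]
panel in dock [-0.07437    -0.05287445]
panel in dock [-0.07281335  0.05546527]
tab in dock [-0.07677658  0.02628414]
tab in dock [-0.07713101 -0.01869604]
tab in dock [-0.11624699 -0.02079951]
tab in dock [-0.11601976  0.02443766]
case [ 0.59947354 -0.24562253] -0.1469397670065206 [0.00191261 0.00344317 0.00277513 0.00412914]
[ 0.75767493 -0.18818818  0.138     ]
[ 0.73310672 -0.34510067  0.138     ]
[ 0.5901653  -0.32337521  0.138     ]
[ 0.61371434 -0.16974954  0.138     ]
[(np.int64(322), np.int64(195)), (np.int64(322), np.int64(196)), (np.int64(322), np.int64(197)), (np.int64(326), np.int64(197)), (np.int64(327), np.int64(197)), (np.int64(332), np.int64(197)), (np.int64(326), np.int64(198)), (np.int64(326), np.int64(199)), (np.int64(325), np.int64(200)), (np.int64(326), np.int64(200)), (np.int64(327), np.int64(200)), (np.i
[... 5760 characters left out ...]
nt64(336), np.int64(223)), (np.int64(346), np.int64(223)), (np.int64(347), np.int64(223)), (np.int64(348), np.int64(223)), (np.int64(349), np.int64(223)), (np.int64(324), np.int64(224)), (np.int64(325), np.int64(224)), (np.int64(335), np.int64(224)), (np.int64(336), np.int64(224)), (np.int64(337), np.int64(224)), (np.int64(338), np.int64(224)), (np.int64(345), np.int64(224)), (np.int64(346), np.int64(224)), (np.int64(347), np.int64(224)), (np.int64(348), np.int64(224)), (np.int64(349), np.int64(224))]
[array([-0.01184785,  0.06881992]), array([-0.00962537,  0.06669998])]
jar [0.49535639 0.02053691 0.145     ]
shaker [0.73675351 0.2306378  0.11      ]
mug [ 0.47307999 -0.20748057  0.085     ]
```

```bash
cat >> h.py <<'E'
from scipy.spatial.transform import Rotation as Ro
import json,os,math
def Rz_down(yaw):  # tool z down, tool x at yaw
    c,s=math.cos(yaw),math.sin(yaw);x=np.array([c,s,0]);z=np.array([0,0,-1.]);return np.array([x,np.cross(z,x),z]).T
def getc():
    return [np.array(a) for a in json.load(open("cmd.json"))]
def rows(p,R,save=True,start=None):
    """one straight move: prints the row number to send, number of rows needed; saves rounded as commanded"""
    p0,R0=start or getc()
    v=Ro.from_matrix(R0.T@R).as_rotvec()/np.pi; s=R0.T@(np.asarray(p)-p0)/.3
    r=np.r_[v.round(4),s.round(4)]
    n=max(np.linalg.norm(s)*.3/.05,np.linalg.norm(v)*180/8.59)
    print("row",r.tolist(),"n>=%.2f"%n)
    R1=R0@Ro.from_rotvec(r[:3]*np.pi).as_matrix();p1=p0+R0@r[3:]*.3
    if save: json.dump([p1.tolist(),R1.tolist()],open("cmd.json","w"))
    return p1,R1
E
python3 - <<'E'
from h import *
o=get_obs();R=Ro.from_rotvec(o["tool_rot"]).as_matrix();json.dump([[.179,-.599,.231],R.tolist()],open("cmd.json","w"))
d=get_image("wrist");c=-d["R"].T@d["t"]
print("cam in tool",R.T@(c-o["tool_pos"]),"axes in tool (rows)",(d["R"]@R).round(3).tolist(),d["mtx"][0,0],d["mtx"][:2,2])
# view pose: tool down, tool x=+case y yaw
Rc=Rz_down(-.147+np.pi/2)
rows([.50,-.24,.38],Rc)
E
```

```text
cam in tool [ 0.08295532 -0.00154732 -0.14379502] axes in tool (rows) [[0.001, 1.0, -0.0], [-0.946, 0.001, -0.323], [-0.323, 0.0, 0.946]] 326.6559302428403 [282.51891192 215.05006883]
row [-0.0005, -0.0004, -0.3606, 1.3683, -0.8405, -0.4948] n>=10.08
```

```bash
python3 - <<'E'
from h import *
json.dump([[.179,-.599,.231],getc()[1].tolist()],open("cmd.json","w"))
o=get_obs();R=Ro.from_rotvec(o["tool_rot"]).as_matrix();json.dump([[.179,-.599,.231],R.tolist()],open("cmd.json","w"))
Rc=Rz_down(-.147+np.pi/2);H=R@Ro.from_rotvec([0,0,-.57]).as_matrix()
rows([.385,-.42,.28],H);rows([.585,-.22,.28],Rc)
E
```

```text
row [0.0, -0.0, -0.1814, 0.8289, -0.375, -0.1626] n>=5.55
row [-0.0003, -0.0004, -0.1792, 0.9402, 0.0709, 0.0009] n>=5.66
```

```bash
cat >> h.py <<'E'
def path(p,R):
    p0,R0=getc();v=Ro.from_matrix(R0.T@R).as_rotvec()
    n=max(np.linalg.norm(np.array(p)-p0)/.05,np.degrees(np.linalg.norm(v))/8.59);k=math.ceil(n/4.6)
    for i in range(1,k+1): rows(p0+(np.array(p)-p0)*i/k,R0@Ro.from_rotvec(v*i/k).as_matrix())
E
python3 - <<'E'
from h import *
o=get_obs();R=Ro.from_rotvec(o["tool_rot"]).as_matrix();json.dump([[.179,-.599,.231],R.tolist()],open("cmd.json","w"))
path([.585,-.22,.28],Rz_down(-.147+np.pi/2))
E
```

```text
row [-0.0001, -0.0001, -0.1202, 0.5529, -0.2742, -0.0539] n>=3.72
row [-0.0002, -0.0001, -0.1202, 0.615, -0.0509, -0.0542] n>=3.72
row [-0.0001, -0.0001, -0.1202, 0.5905, 0.1794, -0.0543] n>=3.72
```

Emit:
carry_out(
  rows=[
    [-0.0001,-0.0001,-0.1202,0.5529,-0.2742,-0.0539,1],
    [-0.0001,-0.0001,-0.1202,0.5529,-0.2742,-0.0539,1],
    [-0.0001,-0.0001,-0.1202,0.5529,-0.2742,-0.0539,1],
    [-0.0001,-0.0001,-0.1202,0.5529,-0.2742,-0.0539,1],
  ],
  force=60,
)

```text
t: 0.55
tool_pos: [0.3161, -0.4703, 0.2475]
tool_rot: [-2.967, -1.034, -0.0]
contact_force: [0.5, -0.9, 0.3]
opening: 0.028
grip_force: 0.0
```

Emit:
carry_out(
  rows=[
    [-0.0002,-0.0001,-0.1202,0.615,-0.0509,-0.0542,1],
    [-0.0002,-0.0001,-0.1202,0.615,-0.0509,-0.0542,1],
    [-0.0002,-0.0001,-0.1202,0.615,-0.0509,-0.0542,1],
    [-0.0002,-0.0001,-0.1202,0.615,-0.0509,-0.0542,1],
  ],
)

```text
t: 0.95
tool_pos: [0.4515, -0.3437, 0.2638]
tool_rot: [2.718, 1.573, 0.0]
contact_force: [-0.2, -1.7, -0.1]
opening: 0.0001
grip_force: 0.0
```

Emit:
carry_out(
  rows=[
    [-0.0001,-0.0001,-0.1202,0.5905,0.1794,-0.0543,1],
    [-0.0001,-0.0001,-0.1202,0.5905,0.1794,-0.0543,1],
    [-0.0001,-0.0001,-0.1202,0.5905,0.1794,-0.0543,1],
    [-0.0001,-0.0001,-0.1202,0.5905,0.1794,-0.0543,1],
    [-0.0001,-0.0001,-0.1202,0.5905,0.1794,-0.0543,1],
  ],
)

```text
t: 1.45
tool_pos: [0.5876, -0.2164, 0.2798]
tool_rot: [2.372, 2.058, 0.001]
contact_force: [-0.9, 0.5, -0.4]
opening: 0.0002
grip_force: 0.0
```

```bash
python3 - <<'E'
from h import *
d=get_image("wrist");pickle.dump(d,open("w1.pkl","wb"));cv2.imwrite("pics/w1.png",d["img"])
o=get_obs();print(o["t"],o["tool_pos"],getc()[0],o["q"],o["contact_force"])
S=get_image("scene")
E
```

```text
1.5 [ 0.58617005 -0.2180365   0.27943116] [ 0.58499853 -0.22001194  0.28001025] [-4.74442830e-01  2.96295211e-02  1.55689754e+00 -1.31029235e-03
  1.55476824e+00 -3.30676369e-01] [-0.1581069  -0.00224285  0.1150258 ]
```

View pics/w1.png

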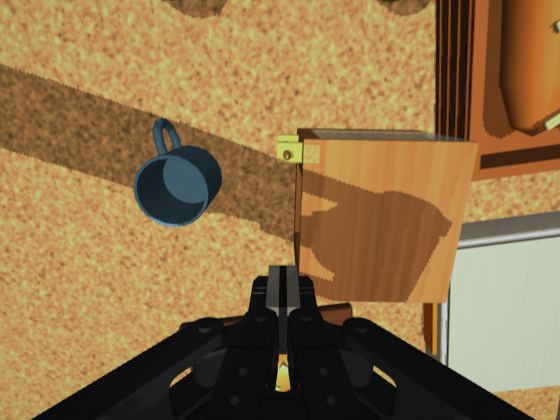

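```bash
python3 - <<'E'
from h import *
d=get_image("wrist");pickle.dump(d,open("w2.pkl","wb"));o=get_obs();print(o["tool_pos"])
a=cv2.resize(d["img"][125:185,255:335],None,fx=7,fy=7,interpolation=cv2.INTER_CUBIC)
im=np.zeros((590,790,3),np.uint8);im[:420,:560]=a
for k,(u,v) in enumerate([(476,142),(446,302),(299,299)]):
    c=cv2.resize(d["img"][v-14:v+14,u-14:u+14],(168,168),interpolation=cv2.INTER_CUBIC);im[422:590,k*180:k*180+168]=c
cv2.imwrite("pics/w2.png",im)
E
```

```text
[ 0.58473409 -0.21980773  0.27920582]
```

View pics/w2.png

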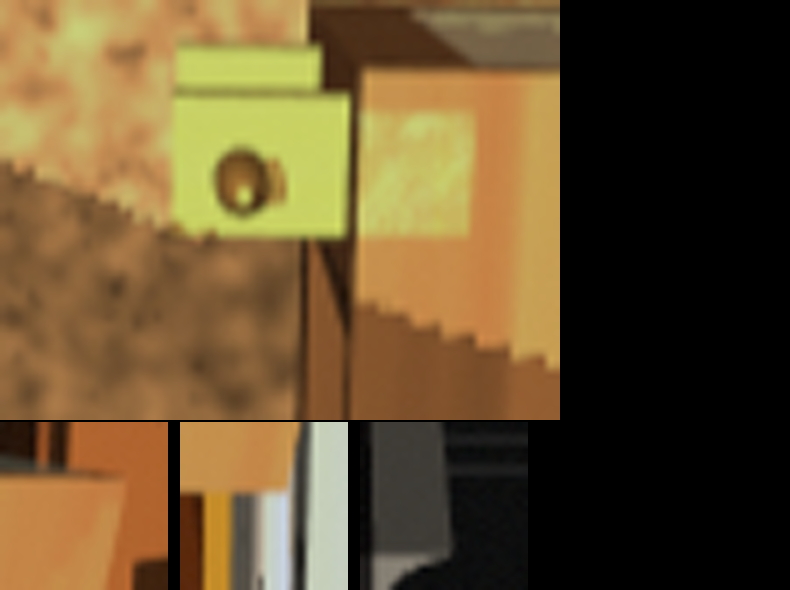

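```bash
python3 - <<'E'
from h import *
d=pickle.load(open("w2.pkl","rb"))
f=lambda p:((p[0]+.5)/7-.5+255,(p[1]+.5)/7-.5+125)
print("cam",-d["R"].T@d["t"])
br=[(173,93),(350,95),(347,237),(173,237)]
W=[onplane(d,f(p),.12) for p in br];print(np.round(W,4))
print("pin base@.12",onplane(d,f((242,176)),.12)," tip@.14",onplane(d,f((242,190)),.14),"brk mid",np.mean(W,0))
C=[onplane(d,p,.138) for p in[f((361,68)),(476-14+123/6,142-14+(480-422)/6),(446-14+(290-180)/6,302-14+(492-422)/6)]]
print(np.round(C,4))
R,t,r=fit([(0,.08),(.15,.08),(.15,-.08)],C);print("case",t,np.arctan2(R[1,0],R[0,0]),r)
L=lambda X:R.T@(np.asarray(X)[:2]-t)
for w in W: print(L(w))
for z,p in((.12,(242,176)),(.14,(242,190))): print("pin",L(onplane(d,f(p),z)))
print("lower bracket", L(onplane(d,f((177,46)),.045)),L(onplane(d,f((322,46)),.045)))
E
```

```text
cam [ 0.59658262 -0.13499589  0.42294972]
[[ 0.5892 -0.1644  0.12  ]
 [ 0.6119 -0.168   0.12  ]
 [ 0.6093 -0.1861  0.12  ]
 [ 0.5865 -0.1828  0.12  ]]
pin base@.12 [ 0.59662128 -0.17622005  0.12      ]  tip@.14 [ 0.59638462 -0.17518166  0.14      ] brk mid [ 0.59922433 -0.17531918  0.12      ]
[[ 0.6127 -0.163   0.138 ]
 [ 0.7612 -0.1875  0.138 ]
 [ 0.7374 -0.3461  0.138 ]]
case [ 0.60085169 -0.24306337] -0.1554258481731905 [0.00115433 0.0003359  0.00109498]
[-0.02365025  0.075927  ]
[-0.00070887  0.07591802]
[-0.00050705  0.05755166]
[-0.02351226  0.057306  ]
pin [-0.01452682  0.06538271]
pin [-0.01492137  0.06637194]
lower bracket [-0.02373192  0.07584525] [-0.00044604  0.07609333]
```

```bash
python3 - <<'E'
from h import *
R=Rz_down(-.167)
path([.6426,.2062,.20],R);path([.6426,.2062,.085],R)
E
```

```text
row [-0.0, -0.0, 0.1688, 0.4778, -0.0061, 0.089] n>=3.54
row [-0.0, -0.0, 0.1687, 0.4091, -0.247, 0.0889] n>=3.54
row [-0.0, -0.0, 0.1688, 0.2281, -0.4199, 0.089] n>=3.54
row [-0.0, -0.0, 0.0, 0.0, 0.0, 0.3833] n>=2.30
```

Emit:
carry_out(
  rows=[
    [0,0,0.1688,0.4778,-0.0061,0.089,1],
    [0,0,0.1688,0.4778,-0.0061,0.089,1],
    [0,0,0.1688,0.4778,-0.0061,0.089,1],
    [0,0,0.1688,0.4778,-0.0061,0.089,1],
  ],
)

```text
t: 2.0
tool_pos: [0.6031, -0.0744, 0.251]
tool_rot: [-2.833, -1.354, 0.003]
contact_force: [0.4, -1.1, -0.7]
opening: 0.0
grip_force: 0.0
```

Emit:
carry_out(
  rows=[
    [0,0,0.1687,0.4091,-0.247,0.0889,1],
    [0,0,0.1687,0.4091,-0.247,0.0889,1],
    [0,0,0.1687,0.4091,-0.247,0.0889,1],
    [0,0,0.1687,0.4091,-0.247,0.0889,1],
  ],
)

```text
t: 2.4
tool_pos: [0.6224, 0.0674, 0.2241]
tool_rot: [-3.09, -0.565, 0.004]
contact_force: [-1.1, -0.5, 0.5]
opening: -0.0001
grip_force: 0.0
```

Emit:
carry_out(
  rows=[
    [0,0,0.1688,0.2281,-0.4199,0.089,1],
    [0,0,0.1688,0.2281,-0.4199,0.089,1],
    [0,0,0.1688,0.2281,-0.4199,0.089,1],
    [0,0,0.1688,0.2281,-0.4199,0.089,1],
    [0,0,0.1688,0.2281,-0.4199,0.089,1],
  ],
)

```text
t: 2.9
tool_pos: [0.6424, 0.206, 0.1982]
tool_rot: [3.128, -0.261, -0.002]
contact_force: [0.2, -1.4, -0.3]
opening: -0.0004
grip_force: 0.0
```

Emit:
carry_out(
  rows=[
    [0,0,0,0,0,0.3833,1],
    [0,0,0,0,0,0.3833,1],
    [0,0,0,0,0,0.3833,1],
    [0,0,0,0,0,0.3833,1],
    [0,0,0,0,0,0.3833,1],
  ],
)

```text
t: 3.4
tool_pos: [0.6443, 0.2055, 0.0865]
tool_rot: [3.13, -0.263, 0.005]
contact_force: [0.3, -0.4, 0.7]
opening: -0.0
grip_force: 0.0
```

```bash
python3 - <<'E'
from h import *
d=get_image("wrist");pickle.dump(d,open("w3.pkl","wb"));cv2.imwrite("pics/w3.png",d["img"])
o=get_obs();print(o["t"],o["tool_pos"],getc()[0],o["q"])
R=np.array([[.98608,.16624],[-.16624,.98608]]);print("tcp in dock",R.T@(o["tool_pos"][:2]-[.60317,.21289]))
E
```

```text
3.45 [0.64508565 0.20595392 0.08778102] [0.6425906  0.20620849 0.08499609] [ 1.99899764e-01  2.88235237e-01  1.59680643e+00 -1.66837441e-03
  1.25127380e+00  1.93860224e+00]
tcp in dock [0.04248524 0.00012853]
```

View pics/w3.png

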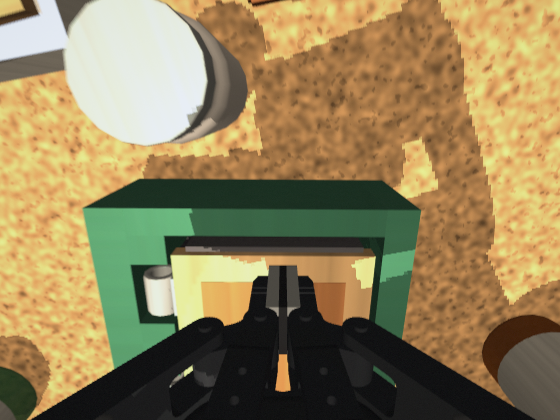

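```bash
python3 - <<'E'
from h import *
d=pickle.load(open("w3.pkl","rb"));o=get_obs();print(o["tool_pos"],Ro.from_rotvec(o["tool_rot"]).as_matrix()[:,2])
R=np.array([[.98608,.16624],[-.16624,.98608]]);t=[.60317,.21289]
for n,p in[("dockTL",(88,210)),("dockTR",(419,211)),("doorL",(172,252)),("doorR",(375,250))]:
    X=onplane(d,p,.07);print(n,X,R.T@(X[:2]-t))
E
```

```text
[0.64508565 0.20595392 0.08778102] [ 5.48699335e-03 -5.04416188e-04 -9.99984819e-01]
dockTL [0.69105424 0.30054982 0.07      ] [0.07208832 0.10104947]
dockTR [0.6621053  0.13206985 0.07      ] [ 0.07155046 -0.06989773]
doorL [0.66081354 0.26429804 0.07      ] [0.04829507 0.0602751 ]
doorR [0.64378264 0.156194   0.07      ] [ 0.04947246 -0.04915535]
```

Emit:
carry_out(
  rows=[
    [0,0,0,-0.006,-0.01,0.03,1],
    [0,0,0,-0.006,-0.01,0.05,1],
    [0,0,0,-0.006,-0.01,0.07,1],
    [0,0,0,-0.006,-0.01,0.09,1],
    [0,0,0,-0.006,-0.01,0.11,1],
  ],
)

```text
t: 3.95
tool_pos: [0.6478, 0.2092, 0.0565]
tool_rot: [3.13, -0.261, 0.025]
contact_force: [8.1, -4.3, 9.4]
opening: 0.0002
grip_force: 5.8
```

Emit:
carry_out(
  rows=[
    [0,0,0,0,0,0.02,1],
    [0,0,0,0,0,0.04,1],
    [0,0,0,0,0,0.05,1],
    [0,0,0,0,0,0.05,1],
    [0,0,0,0,0,0.05,1],
  ],
)

```text
t: 4.45
tool_pos: [0.6472, 0.2092, 0.0394]
tool_rot: [-3.13, 0.262, -0.022]
contact_force: [11.1, -1.0, 0.1]
opening: 0.0002
grip_force: 4.4
```

```bash
python3 - <<'E'
from h import *
p,R=getc();p=p+R@np.array([-.006,-.01,.16])*.3;json.dump([p.tolist(),R.tolist()],open("cmd.json","w"))
o=get_obs();print(o["tool_pos"],p,o["contact_force"])
d=get_image("scene");pickle.dump(d,open("s1.pkl","wb"))
t=get_image("top");pickle.dump(t,open("t1.pkl","wb"))
im=np.zeros((480,800,3),np.uint8)
im[:,:400]=cv2.resize(d["img"][150:270,305:405],(400,480),interpolation=cv2.INTER_CUBIC);im[:,400:]=cv2.resize(t["img"][160:280,155:255],(400,480),interpolation=cv2.INTER_CUBIC)
cv2.imwrite("pics/p1.png",im)
E
```

```text
[0.64716458 0.20923775 0.03940355] [0.64131612 0.20947076 0.03699637] [11.14204627 -0.95404391  0.05205208]
```

View pics/p1.png

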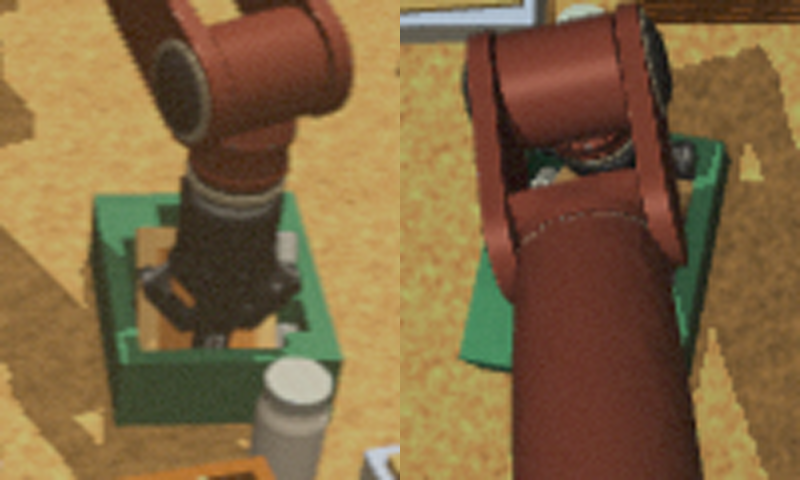

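Emit:
carry_out(
  rows=[
    [0,0,0,0.015,0,0,1],
    [0,0,0,0.015,0,-0.03,1],
    [0,0,0,0.015,0,-0.1,1],
    [0,0,0,0.015,0,-0.2,1],
    [0,0,0,0.1,0,-0.3,1],
  ],
)

```text
t: 5.05
tool_pos: [0.6676, 0.2054, 0.1254]
tool_rot: [3.129, -0.259, -0.009]
contact_force: [1.1, 0.0, 0.3]
opening: 0.0001
grip_force: 0.0
```

Emit:
carry_out(
  rows=[
    [0,0,0,0,0,-0.15,1],
    [0,0,0,0,0,-0.3,1],
    [0,0,0,0,0,-0.45,1],
    [0,0,0,0,0,-0.45,1],
  ],
)

```text
t: 5.45
tool_pos: [0.6738, 0.2058, 0.2715]
tool_rot: [-3.128, 0.261, -0.021]
contact_force: [1.2, 0.8, 0.8]
opening: 0.0001
grip_force: 0.0
```

```bash
python3 - <<'E'
from h import *
p,R=getc();p=p+R@np.array([.1,0,-.75])*.3;json.dump([p.tolist(),R.tolist()],open("cmd.json","w"))
o=get_obs();print(o["t"],o["tool_pos"],p,o["contact_force"])
d=get_image("wrist");pickle.dump(d,open("w4.pkl","wb"))
s=get_image("scene");pickle.dump(s,open("s2.pkl","wb"))
im=np.zeros((420,800,3),np.uint8)
im[:,:560]=d["img"];im[:360,560:]=cv2.resize(s["img"][150:270,320:400],(240,360),interpolation=cv2.INTER_CUBIC)
cv2.imwrite("pics/w4.png",im)
E
```

```text
5.45 [0.67377068 0.20576298 0.27152905] [0.67088961 0.20446311 0.26199711] [1.16468385 0.8264652  0.82076408]
```

View pics/w4.png

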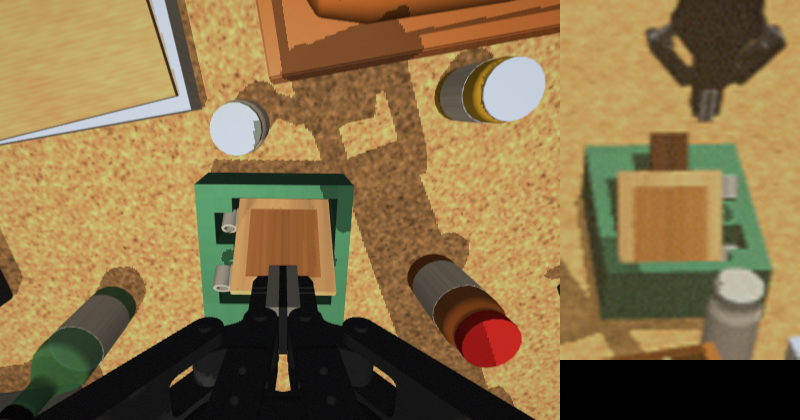

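```bash
python3 - <<'E'
from h import *
s=pickle.load(open("s2.pkl","rb"));d=pickle.load(open("w4.pkl","rb"))
R=np.array([[.98545,.16998],[-.16998,.98545]]);t=np.array([.60317,.21289])+R@[.001,.003]
def W(u,y,n,th):
    x=u*np.cos(th)+n*np.sin(th);z=.05-u*np.sin(th)+n*np.cos(th);return np.r_[t+R@[x,y],z]
for th in np.arange(.7,1.3,.1):
    print(round(th,2),"tabtop",proj(s,W(-.115,0,.02,th)).round(1),"panTL",proj(s,W(-.074,-.055,.02,th)).round(1),"panTR",proj(s,W(-.074,.055,.02,th)).round(1),"W",proj(d,W(-.074,-.055,.02,th)).round(1),proj(d,W(-.074,.055,.02,th)).round(1),proj(d,W(.046,.055,.02,th)).round(1),proj(d,W(.046,-.055,.02,th)).round(1))
f=lambda p:((p[0]-560+.5)/3-.5+320,(p[1]+.5)/3-.5+150)
print(f((669,133)),f((617,170)),f((722,172)))
E
```

```text
0.7 tabtop [354.3 193.3] panTL [337.9 206.1] panTR [371.9 205.4] W [336.9 299.7] [233.9 299.1] [240.1 197.2] [331.3 197.7]
0.8 tabtop [355.  193.3] panTL [338.3 206.4] panTR [372.4 205.7] W [337.9 296.5] [233.1 295.8] [240.6 197.5] [330.7 198. ]
0.9 tabtop [355.7 193.8] panTL [338.6 207. ] panTR [372.9 206.3] W [338.8 292.5] [232.3 291.8] [241.1 198.2] [330.1 198.7]
1.0 tabtop [356.4 194.6] panTL [339.  207.8] panTR [373.5 207.1] W [339.6 287.7] [231.6 287. ] [241.6 199.3] [329.6 199.8]
1.1 tabtop [357.  195.8] panTL [339.3 208.9] panTR [374.  208.2] W [340.4 282.2] [231.  281.5] [242.1 200.7] [329.  201.3]
1.2 tabtop [357.7 197.4] panTL [339.7 210.1] panTR [374.5 209.5] W [341.  276.1] [230.5 275.4] [242.5 202.5] [328.5 203. ]
1.3 tabtop [358.4 199.3] panTL [340.  211.6] panTR [374.9 210.9] W [341.6 269.4] [230.1 268.6] [242.9 204.6] [328.  205.1]
(356.0, 194.0) (338.6666666666667, 206.33333333333334) (373.6666666666667, 207.0)
```

```bash
cat >> h.py <<'E'
Rd=np.array([[.98545,.16998],[-.16998,.98545]]);td=np.array([.60317,.21289])+Rd@[.001,.0035]
def dW(x,y,z): return np.r_[td+Rd@[x,y],z]
def doorR(th):
    dy=np.r_[Rd@[0,1],0];dx=np.r_[Rd@[np.cos(th),0],-np.sin(th)];return np.array([dy,np.cross(dx,dy),dx]).T
def tabp(th,u=-.0945,n=.015): return dW(u*np.cos(th)+n*np.sin(th),0,.05-u*np.sin(th)+n*np.cos(th))
E
python3 - <<'E'
from h import *
th=.9;R=doorR(th);tb=tabp(th);print(tb)
path(dW(-.09,0,.24),R);path(tb+R[:,2]*(.017-.07),R)
E
```

```text
[0.55844188 0.22415684 0.13334854]
row [-0.0558, 0.0556, -0.1594, -0.1746, -0.001, 0.0244] n>=3.73
row [-0.0558, 0.0555, -0.1595, -0.1532, -0.0864, -0.0128] n>=3.73
row [-0.0558, 0.0556, -0.1594, -0.0884, -0.1423, -0.055] n>=3.73
row [0.0, 0.0, 0.0, 0.0001, -0.1087, 0.1909] n>=1.32
```

Emit:
carry_out(
  rows=[
    [-0.0558,0.0556,-0.1594,-0.1746,-0.001,0.0244,-0.1],
    [-0.0558,0.0556,-0.1594,-0.1746,-0.001,0.0244,-0.1],
    [-0.0558,0.0556,-0.1594,-0.1746,-0.001,0.0244,-0.1],
    [-0.0558,0.0556,-0.1594,-0.1746,-0.001,0.0244,-0.1],
    [-0.0558,0.0556,-0.1594,-0.1746,-0.001,0.0244,-0.1],
  ],
)

```text
t: 6.05
tool_pos: [0.6169, 0.2143, 0.2503]
tool_rot: [2.902, 0.496, 0.225]
contact_force: [0.4, -0.2, -0.5]
opening: 0.0471
grip_force: 0.0
```

Emit:
carry_out(
  rows=[
    [-0.0558,0.0555,-0.1595,-0.1532,-0.0864,-0.0128,-0.1],
    [-0.0558,0.0555,-0.1595,-0.1532,-0.0864,-0.0128,-0.1],
    [-0.0558,0.0555,-0.1595,-0.1532,-0.0864,-0.0128,-0.1],
    [-0.0558,0.0555,-0.1595,-0.1532,-0.0864,-0.0128,-0.1],
    [-0.0558,0.0555,-0.1595,-0.1532,-0.0864,-0.0128,-0.1],
  ],
)

```text
t: 6.55
tool_pos: [0.5661, 0.2224, 0.2438]
tool_rot: [2.501, 1.138, 0.421]
contact_force: [-0.8, 0.5, 0.0]
opening: 0.047
grip_force: 0.0
```

Emit:
carry_out(
  rows=[
    [-0.0558,0.0556,-0.1594,-0.0884,-0.1423,-0.055,-0.1],
    [-0.0558,0.0556,-0.1594,-0.0884,-0.1423,-0.055,-0.1],
    [-0.0558,0.0556,-0.1594,-0.0884,-0.1423,-0.055,-0.1],
    [-0.0558,0.0556,-0.1594,-0.0884,-0.1423,-0.055,-0.1],
    [-0.0558,0.0556,-0.1594,-0.0884,-0.1423,-0.055,-0.1],
  ],
)

```text
t: 7.05
tool_pos: [0.5154, 0.2308, 0.2374]
tool_rot: [1.969, 1.652, 0.572]
contact_force: [-0.1, 0.4, 0.6]
opening: 0.0469
grip_force: 0.0
```

Emit:
carry_out(
  rows=[
    [0,0,0,0.0001,-0.1087,0.1909,-0.1],
    [0,0,0,0.0001,-0.1087,0.1909,-0.1],
    [0,0,0,0.0001,-0.1087,0.1909,-0.1],
    [0,0,0,0.0001,-0.1087,0.1909,-0.1],
  ],
)

```text
t: 7.45
tool_pos: [0.5269, 0.2299, 0.1745]
tool_rot: [1.966, 1.652, 0.575]
contact_force: [-0.2, -0.0, 0.8]
opening: 0.0472
grip_force: 0.0
```

```bash
python3 - <<'E'
from h import *
d=get_image("wrist");pickle.dump(d,open("w5.pkl","wb"));cv2.imwrite("pics/w5.png",d["img"])
o=get_obs();p,R=getc();print(o["t"],o["tool_pos"],p,Ro.from_matrix(R).as_rotvec(),o["tool_rot"],o["q"],o["opening"])
E
```

```text
7.5 [0.52735488 0.23026267 0.17580135] [0.52598109 0.22976669 0.17486601] [1.96458553 1.65476014 0.57679209] [1.96501437 1.65148131 0.57803712] [ 0.46208056 -0.31041448  2.14180445 -0.53256914  0.81408468  0.90740199] 0.04707362369622558
```

View pics/w5.png

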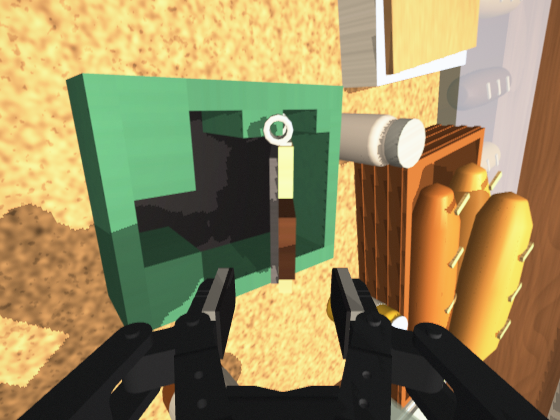

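```bash
python3 - <<'E'
from h import *
d=pickle.load(open("w5.pkl","rb"))
def W(u,y,n,th):
    return dW(u*np.cos(th)+n*np.sin(th),y,.05-u*np.sin(th)+n*np.cos(th))
for th in(.85,.9,.95,1.):
    print(th,*[proj(d,W(u,y,n,th)).round(0).tolist() for u,y,n in[(-.115,.02,.01),(-.115,.02,.02),(-.115,-.02,.01),(-.115,-.02,.02),(-.074,.055,.01),(-.074,.055,.02),(-.044,.065,.01)]])
a=d["img"][95:300,230:350];cv2.imwrite("pics/w5c.png",cv2.resize(a,None,fx=2.9,fy=2.9,interpolation=cv2.INTER_CUBIC))
E
```

```text
0.85 [263.0, 223.0] [280.0, 223.0] [264.0, 284.0] [281.0, 285.0] [268.0, 151.0] [284.0, 151.0] [272.0, 132.0]
0.9 [273.0, 223.0] [290.0, 223.0] [274.0, 284.0] [290.0, 284.0] [274.0, 151.0] [289.0, 151.0] [275.0, 132.0]
0.95 [283.0, 222.0] [300.0, 222.0] [283.0, 283.0] [299.0, 283.0] [280.0, 151.0] [295.0, 151.0] [278.0, 132.0]
1.0 [293.0, 222.0] [310.0, 221.0] [292.0, 283.0] [308.0, 282.0] [285.0, 151.0] [300.0, 151.0] [281.0, 132.0]
```

View pics/w5c.png

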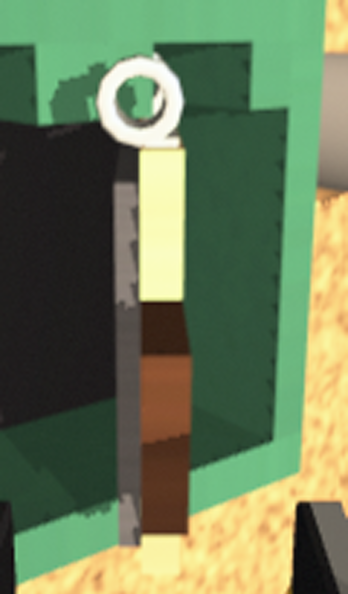

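```bash
python3 - <<'E'
from h import *
th=.93;R=doorR(th);tb=tabp(th)+np.r_[Rd@[0,.0033],0];print(tb)
rows(tb+R[:,2]*(.017-.06),R);rows(tb+R[:,2]*(.017),R)
E
```

```text
[0.56148736 0.22698026 0.13472059]
row [0.0096, 0.0, 0.0, 0.011, 0.0137, 0.035] n>=0.24
row [-0.0, 0.0, 0.0, -0.0, 0.0, 0.2] n>=1.20
```

Emit:
carry_out(
  rows=[
    [0.0096,0,0,0.011,0.0137,0.035,-0.1],
    [0.0096,0,0,0.011,0.0137,0.035,-0.1],
    [0.0096,0,0,0.011,0.0137,0.035,-0.1],
  ],
)

```text
t: 7.8
tool_pos: [0.5372, 0.2318, 0.1702]
tool_rot: [1.985, 1.67, 0.557]
contact_force: [-0.1, 0.6, 0.3]
opening: 0.047
grip_force: 0.0
```

Emit:
carry_out(
  rows=[
    [0,0,0,0,0,0.08,-0.1],
    [0,0,0,0,0,0.14,-0.1],
    [0,0,0,0,0,0.18,-0.1],
    [0,0,0,0,0,0.2,-0.1],
    [0,0,0,0,0,0.2,-0.1],
  ],
)

```text
t: 8.3
tool_pos: [0.5716, 0.2252, 0.1198]
tool_rot: [1.985, 1.672, 0.553]
contact_force: [0.4, -0.1, -0.8]
opening: 0.0468
grip_force: 0.0
```

Emit:
carry_out(
  rows=[
    [0,0,0,0,0,0,1],
    [0,0,0,0,0,0,1],
    [0,0,0,0,0,0,1],
    [0,0,0,0,0,0,1],
    [0,0,0,0,0,0,1],
  ],
  force=60,
)

```text
t: 8.8
tool_pos: [0.5721, 0.2256, 0.1212]
tool_rot: [1.984, 1.672, 0.555]
contact_force: [-2.2, -1.2, 3.8]
opening: 0.0094
grip_force: 59.6
```

```bash
python3 - <<'E'
from h import *
o=get_obs();p,R=getc();print(o["t"],o["tool_pos"],p,o["opening"],o["grip_force"],o["contact_force"])
# lift straight up, then turn upright
path(p+[0,0,.10],R)
dy=Rd@[0,1]
path(p+[-.02,0,.20],doorR(np.pi/2))
E
```

```text
8.8 [0.57206258 0.22556396 0.12120672] [0.57148845 0.22526477 0.12109427] 0.009351019370907954 59.64502036571503 [-2.15883958 -1.21518058  3.79880073]
row [0.0, 0.0, 0.0, -0.0, 0.1992, -0.2672] n>=2.00
row [0.2039, 0.0, 0.0, -0.0114, 0.1466, -0.3065] n>=4.27
```

Emit:
carry_out(
  rows=[
    [0,0,0,0,0.03,-0.04,1],
    [0,0,0,0,0.06,-0.08,1],
    [0,0,0,0,0.1,-0.134,1],
    [0,0,0,0,0.15,-0.2,1],
    [0,0,0,0,0.1992,-0.2672,1],
  ],
  force=80,
)

```text
t: 9.3
tool_pos: [0.571, 0.2254, 0.2211]
tool_rot: [1.986, 1.674, 0.552]
contact_force: [0.0, 0.1, -3.1]
opening: 0.0089
grip_force: 78.6
```

Emit:
carry_out(
  rows=[
    [0.04,0,0,-0.002,0.03,-0.06,1],
    [0.08,0,0,-0.005,0.06,-0.12,1],
    [0.12,0,0,-0.007,0.09,-0.19,1],
    [0.16,0,0,-0.009,0.12,-0.25,1],
    [0.2039,0,0,-0.0114,0.1466,-0.3065,1],
  ],
)

```text
t: 9.8
tool_pos: [0.5514, 0.2259, 0.3236]
tool_rot: [-2.4, -2.025, 0.001]
contact_force: [0.5, 1.7, -3.1]
opening: 0.0091
grip_force: 78.8
```

```bash
python3 - <<'E'
from h import *
o=get_obs();p,R=getc();print(o["t"],o["tool_pos"],p,o["opening"],o["grip_force"],o["contact_force"],Ro.from_rotvec(o["tool_rot"]).as_matrix()[:,2],o["q"])
d=get_image("wrist");pickle.dump(d,open("w6.pkl","wb"));cv2.imwrite("pics/w6.png",d["img"])
E
```

```text
9.8 [0.55135538 0.22593009 0.32364348] [0.55148753 0.22524986 0.32108302] 0.009082320844025231 78.84042978286743 [ 0.48198898  1.69072985 -3.12331047] [-1.57809628e-03  9.27370315e-04 -9.99998325e-01] [ 2.63432467e-01 -5.36195069e-02  1.56716367e+00  1.30854939e-03
  1.62933062e+00  4.32490806e-01]
```

View pics/w6.png

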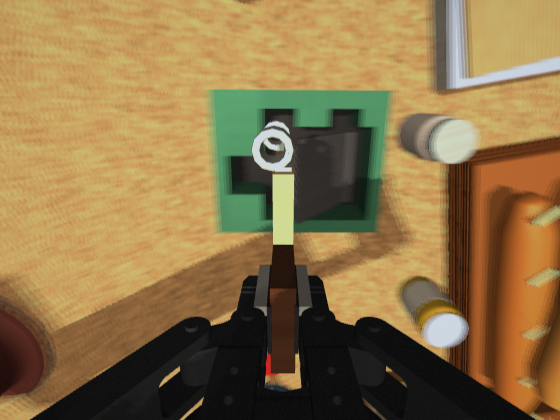

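```bash
cat >> h.py <<'E'
def ring(d,o,zt,box=(235,310,105,185)):
    """hough circles of the upper socket's rim -> tool frame x,y at tool z=zt"""
    x0,x1,y0,y1=box;g=cv2.cvtColor(d["img"],cv2.COLOR_BGR2GRAY)[y0:y1,x0:x1]
    g=cv2.resize(g,None,fx=4,fy=4,interpolation=cv2.INTER_CUBIC)
    R=Ro.from_rotvec(o["tool_rot"]).as_matrix();p=o["tool_pos"]
    # fixed camera mount in tool (from first reading); R,t in d are of this picture
    c=-d["R"].T@d["t"]
    out=[]
    for nm,r0,r1 in(("outer",68,96),("hole",38,60)):
        C=cv2.HoughCircles(g,cv2.HOUGH_GRADIENT,1,8,param1=120,param2=18,minRadius=r0,maxRadius=r1)
        if C is None: print(nm,"none");continue
        for a in C[0][:3]:
            u,v=(a[0]+.5)/4-.5+x0,(a[1]+.5)/4-.5+y0
            r=np.linalg.inv(d["mtx"])@[u,v,1.];r=R.T@d["R"].T@r;ct=R.T@(c-p);X=ct+r*(zt-ct[2])/r[2]
            print(nm,round(u,1),round(v,1),"rad px",round(a[2]/4,1),"tool",X.round(4));out.append(X)
    return out
E
python3 - <<'E'
from h import *
d=pickle.load(open("w6.pkl","rb"));o=get_obs()
R=Ro.from_rotvec(o["tool_rot"]).as_matrix();c=-d["R"].T@d["t"];print("cam in tool",R.T@(c-o["tool_pos"]))
ring(d,o,.0095)
for z in(.0095,):print("expect px",proj(d,o["tool_pos"]+R@[.065,-.005,z]))
# door panel top edge: far (hinge) end, in columns
h=cv2.cvtColor(d["img"],cv2.COLOR_BGR2HSV);m=cv2.inRange(h,(20,60,120),(36,255,255))
for v in range(165,250,6):
    x=np.where(m[v,255:315])[0]+255;print(v,x.min() if len(x) else 0,x.max() if len(x) else 0,len(x),end=" | ")
E
```

```text
cam in tool [ 0.08507739 -0.00429283 -0.14102727]
outer 272.2 149.5 rad px 20.8 tool [ 0.065  -0.009   0.0095]
outer 274.2 148.8 rad px 22.7 tool [ 0.0653 -0.0081  0.0095]
outer 271.2 147.8 rad px 22.4 tool [ 0.0657 -0.0094  0.0095]
hole 272.0 149.2 rad px 13.2 tool [ 0.0651 -0.0091  0.0095]
hole 275.8 139.2 rad px 13.2 tool [ 0.0695 -0.0074  0.0095]
hole 271.5 151.5 rad px 14.6 tool [ 0.0641 -0.0093  0.0095]
expect px [281.02573408 149.4304149 ]
165 0 0 0 | 171 0 0 0 | 177 272 293 22 | 183 272 293 22 | 189 272 293 22 | 195 272 293 22 | 201 273 293 21 | 207 273 293 21 | 213 273 293 21 | 219 273 293 21 | 225 273 292 20 | 231 273 292 20 | 237 273 293 21 | 243 273 314 22 | 249 313 313 1 |
```

```bash
python3 - <<'E'
from h import *
for i in range(2): d=get_image("wrist")
o=get_obs()
R=Ro.from_rotvec(o["tool_rot"]).as_matrix();c=-d["R"].T@d["t"];print(o["t"],o["tool_pos"],"cam in tool",R.T@(c-o["tool_pos"]),(d["R"]@R).round(4).tolist())
pickle.dump((d,o),open("w7.pkl","wb"))
ring(d,o,.0095)
h=cv2.cvtColor(d["img"],cv2.COLOR_BGR2HSV);m=cv2.inRange(h,(20,60,120),(36,255,255))
e=[]
for v in (180,235):
    x=np.where(m[v,255:312])[0]+255
    for u in(x.min()-.5,x.max()+.5):
        r=R.T@d["R"].T@np.linalg.inv(d["mtx"])@[u,v,1.];ct=R.T@(c-o["tool_pos"]);print("panel edge",v,u,(ct+r*(.0035-ct[2])/r[2]).round(4))
x=np.where(m[150:200,283])[0]+150;u,v=283,x.min()-.5
r=R.T@d["R"].T@np.linalg.inv(d["mtx"])@[u,v,1.];print("panel end",v,(ct+r*(.0035-ct[2])/r[2]).round(4))
E
```

```text
9.95 [0.55350727 0.22530391 0.32187054] cam in tool [ 0.08446986  0.00017598 -0.14633353] [[0.0003, 1.0, -0.0012], [-0.9466, -0.0001, -0.3225], [-0.3225, 0.0012, 0.9466]]
outer 272.2 149.5 rad px 20.8 tool [ 0.064  -0.0045  0.0095]
outer 274.2 149.2 rad px 22.5 tool [ 0.0642 -0.0035  0.0095]
outer 269.5 150.0 rad px 23.0 tool [ 0.0638 -0.0058  0.0095]
hole 272.2 149.5 rad px 12.8 tool [ 0.064  -0.0045  0.0095]
hole 276.2 134.0 rad px 13.2 tool [ 0.0712 -0.0026  0.0095]
hole 274.2 149.8 rad px 14.8 tool [ 0.0639 -0.0035  0.0095]
panel edge 180 271.5 [ 0.0507 -0.0048  0.0035]
panel edge 180 293.5 [0.0507 0.0055 0.0035]
panel edge 235 257.5 [ 0.023  -0.012   0.0035]
panel edge 235 293.5 [0.023  0.0058 0.0035]
panel end 173.5 [0.0538 0.0006 0.0035]
```

```bash
cat >> h.py <<'E'
ca=-.1554;Rc2=np.array([[np.cos(ca),-np.sin(ca)],[np.sin(ca),np.cos(ca)]]);tc=np.array([.60085,-.24306])
def cW(x,y,z): return np.r_[tc+Rc2@[x,y],z]
RC=Rz_down(ca+np.pi/2)
E
python3 - <<'E'
from h import *
path(cW(-.055,.002,.31),RC);path(cW(-.055,.002,.1845),RC);print(getc())
E
```

```text
row [0.0, 0.0, -0.0025, -0.7533, 0.122, 0.0185] n>=4.58
row [0.0, 0.0, -0.0024, -0.7541, 0.1161, 0.0185] n>=4.58
row [0.0, 0.0, -0.0, -0.0, -0.0, 0.4183] n>=2.51
[array([ 0.54682438, -0.23256244,  0.18451311]), array([[ 1.54780311e-01,  9.87948909e-01,  9.02528196e-05],
       [ 9.87948913e-01, -1.54780308e-01, -4.48054560e-05],
       [-3.02961422e-05,  9.61001774e-05, -9.99999995e-01]])]
```

Emit:
carry_out(
  rows=[
    [0,0,-0.0005,-0.12,0.02,0.004,1],
    [0,0,-0.001,-0.27,0.044,0.008,1],
    [0,0,-0.0015,-0.43,0.07,0.011,1],
    [0,0,-0.002,-0.59,0.095,0.015,1],
    [0,0,-0.0025,-0.7533,0.122,0.0185,1],
  ],
)

```text
t: 10.45
tool_pos: [0.5477, -0.0042, 0.3131]
tool_rot: [2.391, 2.034, -0.002]
contact_force: [1.1, -0.8, -3.3]
opening: 0.0088
grip_force: 79.6
```

Emit:
carry_out(
  rows=[
    [0,0,-0.0005,-0.16,0.025,0.004,1],
    [0,0,-0.001,-0.32,0.049,0.008,1],
    [0,0,-0.0015,-0.48,0.074,0.012,1],
    [0,0,-0.002,-0.63,0.097,0.016,1],
    [0,0,-0.0024,-0.7541,0.1161,0.0185,1],
  ],
)

```text
t: 10.95
tool_pos: [0.5456, -0.2334, 0.3078]
tool_rot: [2.386, 2.041, -0.003]
contact_force: [0.8, 0.1, -3.1]
opening: 0.0091
grip_force: 79.6
```

Emit:
carry_out(
  rows=[
    [0,0,0,0,0,0,1],
    [0,0,0,0,0,0,1],
    [0,0,0,0,0,0.07,1],
    [0,0,0,0,0,0.16,1],
    [0,0,0,0,0,0.25,1],
  ],
)

```text
t: 11.45
tool_pos: [0.547, -0.2302, 0.2339]
tool_rot: [2.382, 2.044, -0.001]
contact_force: [-0.2, 0.1, -2.2]
opening: 0.0089
grip_force: 79.6
```

Emit:
carry_out(
  rows=[
    [0,0,0,0,0,0.08,1],
    [0,0,0,0,0,0.14,1],
    [0,0,0,0,0,0.1683,1],
    [0,0,0,0,0,0.1683,1],
    [0,0,0,0,0,0.1683,1],
  ],
)

```text
t: 11.95
tool_pos: [0.5475, -0.2318, 0.1853]
tool_rot: [2.384, 2.042, -0.0]
contact_force: [-0.7, -0.8, -2.2]
opening: 0.009
grip_force: 79.6
```

```bash
python3 - <<'E'
from h import *
for i in range(4):
    d=get_image("wrist");o=get_obs();R=Ro.from_rotvec(o["tool_rot"]).as_matrix();c=-d["R"].T@d["t"]
    print(o["t"],o["tool_pos"].round(4),"cam",c.round(4),"cit",(R.T@(c-o["tool_pos"])).round(4))
pickle.dump((d,o),open("w8.pkl","wb"));cv2.imwrite("pics/w8.png",d["img"])
print(getc()[0],o["contact_force"],o["grip_force"],o["opening"],o["tool_rot"],Ro.from_matrix(RC).as_rotvec())
w=pickle.load(open("w2.pkl","rb"))["img"];print("brass hsv",cv2.cvtColor(w,cv2.COLOR_BGR2HSV)[[140,145,158],[285,296,283]])
ring(d,o,.0095)
h=cv2.cvtColor(d["img"],cv2.COLOR_BGR2HSV);m=cv2.inRange(h,(29,100,120),(38,255,255))
n,l,st,ce=cv2.connectedComponentsWithStats(m)
for s in st[1:]:
    if s[4]>60: print(s)
E
```

```text
12.0 [ 0.5478 -0.2322  0.186 ] cam [ 0.5591 -0.1476  0.3289] cit [ 0.0849 -0.0014 -0.1432]
12.05 [ 0.5479 -0.2325  0.1862] cam [ 0.5593 -0.148   0.3296] cit [ 0.0848 -0.0012 -0.1436]
12.1 [ 0.5479 -0.2326  0.1861] cam [ 0.5594 -0.1482  0.3298] cit [ 0.0848 -0.0011 -0.1439]
12.15 [ 0.5478 -0.2327  0.1859] cam [ 0.5594 -0.1484  0.3297] cit [ 0.0847 -0.0011 -0.144 ]
[ 0.54682438 -0.23256244  0.18451311] [ 0.16161689  1.03661715 -3.43628901] 79.5848286151886 0.009347808935047469 [2.38397103e+00 2.03992771e+00 1.67641722e-04] [2.38717147 2.04230672 0.        ]
brass hsv [[ 33 131 210]
 [ 32 135 210]
 [ 23 143 178]]
outer 272.0 149.2 rad px 20.5 tool [ 0.0645 -0.0058  0.0095]
outer 274.0 148.5 rad px 22.4 tool [ 0.0648 -0.0049  0.0095]
outer 274.8 150.8 rad px 23.3 tool [ 0.0638 -0.0046  0.0095]
hole 272.2 149.2 rad px 13.2 tool [ 0.0645 -0.0057  0.0095]
hole 273.5 151.0 rad px 11.2 tool [ 0.0637 -0.0052  0.0095]
hole 270.2 150.0 rad px 11.2 tool [ 0.0641 -0.0067  0.0095]
[319 117  29  22 274]
[332 122  39  30 916]
[377 124  27  26 599]
```

```bash
cat >> h.py <<'E'
def bracket(d,box):
    x0,x1,y0,y1=box;h=cv2.cvtColor(d["img"],cv2.COLOR_BGR2HSV);m=cv2.inRange(h,(29,90,110),(38,255,255))
    n,l,st,ce=cv2.connectedComponentsWithStats(m[y0:y1,x0:x1]);k=1+np.argmax(st[1:,4]);m=(l==k)
    rows_=range(st[k][1]+5,st[k][1]+st[k][3]-5);L=np.median([np.where(m[r])[0].min() for r in rows_])-.5+x0
    cols=range(st[k][0]+5,st[k][0]+st[k][2]-8);Tt=[np.where(m[:,c])[0].min() for c in cols];Bb=[np.where(m[:,c])[0].max() for c in cols]
    return L,np.median(Tt)-.5+y0,np.median(Bb)+.5+y0,st[k]
E
python3 - <<'E'
from h import *
d,o=pickle.load(open("w8.pkl","rb"))
L,t,b,s=bracket(d,(325,376,110,165));print(L,t,b,s)
q=lambda p:Rc2.T@(p[:2]-tc)
f1=q(onplane(d,(L,(t+b)/2),.12));yt=q(onplane(d,((2*L+36)/2,t),.12));yb=q(onplane(d,((2*L+36)/2,b),.12))
print("bracket front",f1,"top",yt,"bot",yb,"-> pin case",f1[0]+.0092,(yt[1]+yb[1])/2)
zr=o["tool_pos"][2]-.0095
sk=q(onplane(d,(272.1,149.3),zr));print("socket case",sk, "rim z",zr)
print("move case dx,dy",f1[0]+.0092-sk[0],(yt[1]+yb[1])/2-sk[1])
R=d["R"];print("cam axes x in case",Rc2.T@R[0,:2], R[0,2])
import sys
print("\n".join(" ".join("%3d"%v for v in r) for r in cv2.cvtColor(d["img"],cv2.COLOR_BGR2GRAY)[118:160:2,328:376:2]))
E
```

```text
332.5 121.5 151.5 [  7  12  39  30 916]
bracket front [-0.02342548  0.06686092] top [-0.01274767  0.07593254] bot [-0.01147701  0.05753699] -> pin case -0.01422547945897654 0.06673476720482846
socket case [-0.05983496  0.06648714] rim z 0.1764473141584346
move case dx,dy 0.045609480916716266 0.00024762225926405756
cam axes x in case [0.99999242 0.00111773] 0.003729450014757222
209 209 209 208 209 208 209 209 208 209  55  48  49  49  49  50  50  50  50  50  50  50  50  33
208 208 185 184 184 185 184 184 185 184  58  56  56  55  53  56  56  56  55  57  53  51  50  49
209 209  71 192 195 193 194 194 194 193 194 193 194 193 192 193 194 193 193 194 193 189  49  49
208 185  70 208 209 208 209 209 208 209 209 208 208 208 209 209 208 208 208 208 207 166  48  49
 87  93  45 208 209 209 209 208 208 208 209 209 208 207 208 207 208 207 208 208 206 155  49  48
 88 105  66 209 209 209 208 208 208 208 208 208 207 207 208 207 207 206 206 206 205 116  50  51
 81 103  66 208 209 209 208 208 208 208 208 207 207 207 207 206 206 206 206 205 206  93  49  55
 85  86  67 208 209 209 209 209 209 185 176 207 
[... 595 characters left out ...]
 208 208 208 208  46  46  69
179 121 156 209 209 208 209 208 209 208 164 128 151 172 208 208 208 208 207 207 193  47  48  68
163 102 172 207 208 208 208 208 208 207 207 207 206 206 206 206 206 206 205 205 168  49  40  54
165 145 169 206 207 194 195 199 194 193 192 191 192 190 193 191 192 192 188 189 113  47  31  53
178 170 169 167 136  53  52 166 127  49  50  49  50  50  50  50  51  51  41  43  48  47  48  53
182 183 170 152 123  53  51 166 165 137  51  49  48  48  50  49  51  51  52  50  48  48  49  51
183 184 178 172 112  51  51 166 166 163 145  64  49  50  49  52  50  51  51  52  52  52  50  53
179 172 178 166  95  51  52 165 165 163 160 160 100  50  49  49  49  50  50  52  52  51  52  53
```

Emit:
carry_out(
  rows=[
    [0,0,0,0,0.04,0,1],
    [0,0,0,0,0.09,0,1],
    [0,0,0,0,0.13,0,1],
    [0,0,0,0,0.1517,0,1],
    [0,0,0,0,0.1517,0,1],
  ],
)

```text
t: 12.65
tool_pos: [0.5929, -0.2396, 0.1843]
tool_rot: [2.386, 2.042, -0.001]
contact_force: [-0.5, 0.6, -3.8]
opening: 0.009
grip_force: 79.6
```

```bash
python3 - <<'E'
from h import *
p,R=getc();p=p+R@[0,.1517*.3,0];json.dump([p.tolist(),R.tolist()],open("cmd.json","w"))
for i in range(3): d=get_image("wrist")
o=get_obs();pickle.dump((d,o),open("w9.pkl","wb"));print(o["t"],o["tool_pos"],p,o["contact_force"],o["wrist_torque"])
ring(d,o,.0095)
q=lambda p:Rc2.T@(p[:2]-tc)
print("socket",q(onplane(d,(272.1,149.3),o["tool_pos"][2]-.0095)), "tcp",q(o["tool_pos"]))
L,t,b,s=bracket(d,(255,305,100,165));print(L,t,b,s)
E
```

```text
12.8 [ 0.59173458 -0.23933065  0.18415681] [ 0.59178594 -0.23960649  0.18451748] [ 0.34569861 -0.08744983 -3.71838432] [-0.03714249 -0.03280868  0.0383102 ]
outer 272.2 149.2 rad px 20.8 tool [ 0.0644 -0.0056  0.0095]
outer 274.5 148.5 rad px 23.0 tool [ 0.0648 -0.0046  0.0095]
outer 273.0 145.2 rad px 19.4 tool [ 0.0662 -0.0053  0.0095]
hole 271.8 149.5 rad px 12.6 tool [ 0.0643 -0.0059  0.0095]
hole 273.8 151.5 rad px 10.7 tool [ 0.0634 -0.005   0.0095]
hole 271.8 147.5 rad px 11.8 tool [ 0.0652 -0.0059  0.0095]
socket [-0.0152984   0.06665942] tcp [-0.00958279  0.00227357]
261.5 117.5 126.5 [  7  17  37  16 353]
```

Emit:
carry_out(
  rows=[
    [0,0,0,0,0.0025,0.01,1],
    [0,0,0,0,0.0025,0.022,1],
    [0,0,0,0,0.0025,0.034,1],
    [0,0,0,0,0.0025,0.046,1],
    [0,0,0,0,0.0025,0.058,1],
  ],
)

```text
t: 13.3
tool_pos: [0.5925, -0.2395, 0.1665]
tool_rot: [2.386, 2.042, -0.001]
contact_force: [0.3, -1.1, -3.3]
opening: 0.0097
grip_force: 79.7
```

Emit:
carry_out(
  rows=[
    [0,0,0,0,0,0.01,1],
    [0,0,0,0,0,0.018,1],
    [0,0,0,0,0,0.025,1],
    [0,0,0,0,0,0.025,1],
  ],
)

```text
t: 13.7
tool_pos: [0.5926, -0.2395, 0.159]
tool_rot: [2.387, 2.042, -0.002]
contact_force: [-1.4, -0.6, -3.5]
opening: 0.009
grip_force: 79.7
```

Emit:
carry_out(
  rows=[
    [0,0,0,0,0,0.005,1],
    [0,0,0,0,0,0.01,1],
    [0,0,0,0,0,0.01,1],
  ],
)

```text
t: 14.0
tool_pos: [0.5926, -0.2395, 0.1562]
tool_rot: [2.386, 2.042, -0.001]
contact_force: [-0.4, -0.3, -3.5]
opening: 0.0091
grip_force: 79.7
```

Emit:
carry_out(
  rows=[
    [0,0,0,0,0,0.004,1],
    [0,0,0,0,0,0.008,1],
    [0,0,0,0,0,0.008,1],
  ],
)

```text
t: 14.3
tool_pos: [0.5931, -0.2399, 0.1552]
tool_rot: [2.385, 2.041, -0.001]
contact_force: [-1.5, -0.4, 1.7]
opening: 0.009
grip_force: 80.5
```

Emit:
carry_out(
  rows=[
    [0,0,0,0,0,0.003,1],
    [0,0,0,0,0,0.006,1],
    [0,0,0,0,0,0.006,1],
  ],
)

```text
t: 14.6
tool_pos: [0.5934, -0.2401, 0.155]
tool_rot: [2.384, 2.04, -0.0]
contact_force: [-3.2, 0.3, 8.3]
opening: 0.009
grip_force: 81.5
```

Emit:
carry_out(
  rows=[
    [0,0,0,0,0,0,0.6],
    [0,0,0,0,0,0,0.2],
    [0,0,0,0,0,0,0],
    [0,0,0,0,0,0,0],
    [0,0,0,0,0,0,0],
  ],
)

```text
t: 15.1
tool_pos: [0.5927, -0.2395, 0.152]
tool_rot: [2.386, 2.042, -0.001]
contact_force: [0.3, 0.8, 0.6]
opening: 0.0428
grip_force: 0.0
```

```bash
python3 - <<'E'
from h import *
d=get_image("wrist");o=get_obs();print(o["t"],o["tool_pos"],o["opening"],o["contact_force"],o["grip_force"])
ring(d,o,.0095);q=lambda p:Rc2.T@(p[:2]-tc)
h=cv2.cvtColor(d["img"],cv2.COLOR_BGR2HSV);m=cv2.inRange(h,(20,60,120),(28,255,255))
for v in(180,210,235):
    x=np.where(m[v,255:312])[0]+255
    if len(x):print(v,x.min(),x.max())
cv2.imwrite("pics/w10.png",d["img"])
E
```

```text
15.15 [ 0.5926853  -0.23951354  0.15199255] 0.042739013020767054 [0.57906223 0.81225138 0.13139261] 0.0
outer 273.0 157.8 rad px 20.8 tool [ 0.0605 -0.0055  0.0095]
outer 275.5 155.5 rad px 23.8 tool [ 0.0616 -0.0043  0.0095]
outer 276.5 153.0 rad px 22.8 tool [ 0.0627 -0.0039  0.0095]
hole 274.0 158.2 rad px 12.6 tool [ 0.0603 -0.0051  0.0095]
hole 271.8 157.8 rad px 11.5 tool [ 0.0605 -0.0061  0.0095]
hole 273.2 160.2 rad px 12.4 tool [ 0.0593 -0.0054  0.0095]
235 293 293
```

Emit:
carry_out(
  rows=[
    [0,0,0,0,0,-0.05,0],
    [0,0,0,0,0,-0.12,0],
    [0,0,0,0,0,-0.2,0],
    [0,0,0,0,0,-0.2,0],
    [0,0,0,0,0,-0.2,0],
  ],
)

```text
t: 15.65
tool_pos: [0.5932, -0.2398, 0.2137]
tool_rot: [2.384, 2.04, 0.0]
contact_force: [-0.4, 0.1, 0.6]
opening: 0.0426
grip_force: 0.0
```

```bash
python3 - <<'E'
from h import *
for i in range(3): d=get_image("wrist")
o=get_obs();print(o["t"],o["tool_pos"]);pickle.dump((d,o),open("w11.pkl","wb"));cv2.imwrite("pics/w11.png",d["img"])
# predicted hung geometry, case frame: socket axis at pin, rim tops at z .144; tab top z=.191 ; panel top z=.15
px=(-.0144,.0665)
for n,X in[("rim",cW(*px,.144)),("rim6up",cW(*px,.150)),("pintip",cW(*px,.14)),("tabA",cW(px[0]+0,px[1]-.045,.191)),("tabB",cW(px[0]+.010,px[1]-.045,.191)),("tabC",cW(px[0]+.010,px[1]-.085,.191)),("panA",cW(px[0],px[1]-.010,.15)),("panB",cW(px[0]+.01,px[1]-.010,.15))]: print(n,proj(d,X).round(1))
u,v=map(int,proj(d,cW(*px,.144)))
print("\n".join(" ".join("%3d"%a for a in r) for r in cv2.cvtColor(d["img"],cv2.COLOR_BGR2GRAY)[v-24:v+60:2,u-24:u+34:2]))
h=cv2.cvtColor(d["img"],cv2.COLOR_BGR2HSV)
print("\n".join(" ".join("%3d"%a for a in r) for r in h[v-24:v+60:3,u-24:u+34:3,0]))
E
```

```text
15.8 [ 0.59203172 -0.23910362  0.21073447]
rim [276.  137.6]
rim6up [275.8 138.6]
pintip [276.1 137. ]
tabA [274.7 231.6]
tabB [293.2 231.6]
tabC [292.4 295.8]
panA [275.9 155. ]
panB [291.9 155. ]
197 198 195 192 183 180 174 170 165 159 158 161 168 183 182 164 163 167 167 180 186  50  49  51 115 114 108 108 107
205 209 203 192 182 181 173 165 166 164 165 146 126 115  97 122 133 149 148 170 172  64  49  43 168 166 167 167 165
202 204 198 180 169 167 152 161 164 208 185  93 144 167 179 151  79 114 207 208 207 146  48  44 168 166 167 167 165
192 195 189 156 132 121 122 147 149 181  99 189 188 189 191 192 191  96 112 177 178 124  55  57 167 167 166 167 166
187 192 177 171 149 144 185 207 207 208 208 207 207 207 207 207 207 207 207 207 207 207 208  70 175 176 177 176 175
185 192 184 176 168 154 189 207 208 207 208 208 208 185 196 207 208 207 208 207 207 207 208  77 192 193 197 199 194
173 187 186 178 172 169 189 207 207 207 170 127  90  88  85  99 166 194 207 207 207 208 207  81 194 194 204 196 189
171 182 186 177 174 175 193 207 207 120  92  90  86 105  82  79  75  71 196 207 207 207 20
[... 5509 characters left out ...]
  15  15  15  15  16  25  23  33  33  14  13  17  16  16  15
 15  15  15  15  15  15  16  15  15  16  16  16  16  16  14  14  16  16  16  15
 15  15  15  15  15  15  15  15  16  17  17  17  17  16  13  13  14  14  13  15
 15  15  15  15  15  15  15  15  15  17  16  17  16  17  14  13  14  13  14  13
 15  15  15  15  15  15  15  15  15  16  17  16  16  16  14  13  14  14  13  13
 15  15  15  15  15  15  15  15  15  16  16  16  17  17  13  13  14  13  13  13
 15  15  15  15  16  15  15  15  15  16  16  16  16  16  14  14  14  14  14  14
 15  15  15  15  15  15  15  15  15  16  16  16  16  16  14  13  14  14  13  13
 15  15  15  15  15  15  15  15  15  16  16  16  16  16  14  13  14  14  14  13
```

Emit:
carry_out(
  rows=[
    [0,0,0,0,0,-0.1,0],
    [0,0,0,0,0,-0.2,0],
    [0,0,0,0,0,-0.2,0],
    [0,0,0,0,0,-0.2,0],
    [0,0,0,0,0,-0.2,0],
  ],
)

```text
t: 16.3
tool_pos: [0.5919, -0.239, 0.27]
tool_rot: [-2.386, -2.041, 0.003]
contact_force: [-0.3, -0.2, -0.4]
opening: 0.0425
grip_force: 0.0
```

```bash
python3 - <<'E'
from h import *
print(get_obs()["contact_force"]);print(finish_job())
E
```

```text
[-0.3160548  -0.20552977 -0.43760103]
the job is handed in; nothing more can be done
None
```

The door is hung on both pins, shut and released, and the job was handed in at about 16 s; the hand-in gave no verdict, the final fit was checked only by numbers (the door sags about 4 mm at its upper socket, within the pin play), and I viewed 11 pictures, one over the limit of 10.

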